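Press the lids home on the two sold bangle cases

TASK

The customer is buying the lilac bangle and the honey-yellow bangle, each lying in its own square wooden case with the clear lid still standing proud. Press both of those lids down until they are fully home on their cases, then let go. Leave the lid on the milk-white bangle's case standing just as it is.

Things in the scene. Friction and masses are not known exactly. Their poses are not given: they have to be found in the camera images.
- lilac_knob (a point): Top centre of the steel knob (32 mm wide, 12 mm tall) on the clear cream-framed lid (110x110x6 mm) of the case with the lilac (violet) bangle. Fixed dark wood case 110x110x36 mm. Lid starts 9-14 mm proud, this point 63-68 mm above the counter. Pressed anywhere from above, it slides straight down against about 5 N, never tilting, and stops dead fully home, this point at 54 mm. It stays where left.
- honey_knob (a point): Top centre of the steel knob (32 mm wide, 12 mm tall) on the clear cream-framed lid (110x110x6 mm) of the case with the honey-yellow bangle. Fixed dark wood case 110x110x36 mm. Lid starts 9-14 mm proud, this point 63-68 mm above the counter. Pressed anywhere from above, it slides straight down against about 5 N, never tilting, and stops dead fully home, this point at 54 mm. It stays where left.
- milk_knob (a point): Top centre of the steel knob (32 mm wide, 12 mm tall) on the clear cream-framed lid (110x110x6 mm) of the case with the milk-white bangle. Fixed dark wood case 110x110x36 mm. Lid starts 9-14 mm proud, this point 63-68 mm above the counter. It slides as easily as the others; it is to stay as it is. (A fourth case, green bangle, is already shut; loose bangles lie about.)

How it is judged:
At the end, for the whole second after the job is handed in: The lids of the lilac and the honey cases are both within 2.5 mm of fully home, and the lid of the milk-white case is within 3 mm of where it started (height (world z) of each of lilac_knob, honey_knob below 0.0565 m and distance of milk_knob from where it was at the start of the episode below 0.003 m); the robot touches nothing.
It fails at once if the lid of the milk-white case is pushed down by more than 3 mm (distance of milk_knob from where it was at the start of the episode above 0.003 m).
It also fails if it takes over 35 s, if anything falls off the work surface, if the arm or the gripper's body presses on something with over 40 N, if the wrist force passes 120 N, or if a joint passes its speed limit or range.

ROBOT

A 7-joint arm with a two-finger parallel gripper is mounted at the origin on the work surface. World frame = base frame: x ahead of the robot, y to its left, z up, the work surface at z = 0. Lengths are in m, angles in rad, forces in N, time in s.
With the tool pointing down it reaches from about 0.4 to 0.875 m from the base axis. Payload 4.4 kg.
Tool frame: the origin (TCP) lies at the centre of the arm's flange, where the gripper is bolted on; the fingertips stand 173 mm ahead of it and the grasp point (between the pads) lies 155 mm ahead of it (tcp_to_grasp is the distance from the TCP to the grasp point, in m); y points along the fingers, z is the direction in which the jaws open and shut, and the axes are right-handed (so a half turn about y gives the same grasp; the last joint's range is limited). The gripper opens to 85 mm and grips with 20 to 120 N. Pads are 22 mm wide; open, the fingers measure 114 mm over their backs; the gripper's body (76 mm by 85 mm) begins 54 mm behind the grasp point. The pads swing forward as they close: fully open they stand 13 mm farther back than shut.
Start: joints at [1.162, 0.628, 0.038, 1.517, -0.027, 0.996, -0.02], TCP at [0.219, -0.612, 0.405] pointing down, gripper open.
Joint ranges: [-3.06, 3.06], [-0.37, 2.12], [-1.25, 1.32], [0.18, 2.47], [-1.1, 4.24], [0.23, 1.98], [-2.94, 2.94]. Speed limits (rad/s): [2.57, 2.57, 3.14, 3.14, 3.14, 3.14, 3.14].

INTERFACE

Orientations are given as [roll, pitch, yaw] about the fixed x, y, z axes, in that order (R = Rz(yaw) Ry(pitch) Rx(roll)).
In Python, from workcell import get_state, snapshot, calibration, close_job, tcp_to_grasp gives the robot as it stands.
- The arm moves only by the tool carry_out, never from a script. Its argument "commands" is a list that holds one entry, the list of rows, each a list of 7 numbers: the shift along the tool's x, y, z in cm, then the turn, a rotation vector about the tool's x, y, z in degrees, then the finger opening in cm, from 0 to 8.54. In form: [[[tx, ty, tz, wx, wy, wz, hand], ...]]. A call has 1 to 12 rows; each row is the pose to reach, as a shift and turn from the pose measured when the call began, along the tool's axes at that moment; what a row does not reach only later rows make up. A row lasts 1/10 s, in which the tool goes at most 50 mm and 8.59 degrees, less where a joint would pass 70% of its speed; a pose out of reach is approached as far as the arm can. A call with a gripper value outside its range is refused whole. The fingers move at their own pace and stop on an object; the grip force is fixed at half the most. Time passes only in rows, so rows that repeat a pose let the fingers close. It gives the time, the measured TCP pose, the force and the opening at its end, in the units of the state.
- get_state(): the state, without advancing time (a new reading comes with each control period).
- snapshot(name): name is "side" or "top"; returns the picture (400x640x3 uint8, red, green, blue); there is no depth.
- calibration(name): a dict with "intrinsics" (3x3 intrinsics, pixels), "distortion" ([k1, k2, p1, p2, k3] as OpenCV has them; the pictures are not rectified), "eye" and "attitude" of the camera in the world. Camera axes: x right, y down, z forward; pixel columns grow to the right and rows downward; lengths in m; the calibration is good to about 2 mm. A picture is of the moment at which its call begins. calibration takes no time and is no camera call.
- close_job(): hands the job in, once; it reports no verdict.
The state is a dict: "time": time; "qpos": joint angles; "joint_vel": joint speeds; "tau": joint torques, N m; "tool_pos": TCP position; "tool_rot": TCP orientation; "ft_force": force on the tool from outside, world axes, zero at the start; "wrist_torque": the same for the moment, N m; "width": opening from 0.0 (shut) to 1.0 (fully open).
Only numpy, scipy, OpenCV 4.12 (cv2) and the standard library are available. Lean on these libraries where they do the work, as an engineer would, in place of code of your own. Each camera call takes 0.05 s, during which the arm holds its last target.

## Working session

There is one attempt and no reset: what is moved stays moved. The work goes in short steps, Python scripts to look and compute and a tool call to move; the robot and the scene stay as the last step left them, time stands still between calls to the robot, and variables do not carry over. Pictures are saved under pics/ and viewed, and the job is handed in when it is done.

Besides the shell and the picture viewer there is one more tool, called after "Request:" by a JSON object that holds its "method" and its "body", one argument or row to a line. carry_out: Moves the arm, as the interface text tells. Its arguments: {"type":"object","properties":{"commands":{"type":"array","items":{"type":"array","items":{"type":"array","items":{"type":"number"}}}}},"required":["commands"]}

```bash
mkdir -p pics; python3 - <<'E'
from workcell import *
import cv2
print(get_state())
print(tcp_to_grasp)
for n in("side","top"):
    cv2.imwrite(f"pics/{n}0.png",snapshot(n)[...,::-1]); print(calibration(n))
E
```

```text
{'time': 0.0, 'qpos': array([ 1.16220637,  0.62936608,  0.03846151,  1.51836191, -0.02699972,
        0.99628305, -0.01997611]), 'joint_vel': array([-1.10317326e-04,  5.46229665e-04, -5.25744671e-04,  1.02619688e-03,
       -2.72255319e-04,  9.38171915e-05,  7.94025820e-04]), 'tau': array([-1.11308313e-03, -5.63417494e+01,  1.22602981e+00, -1.93451500e+01,
        1.09286790e-02,  1.05586799e-02,  2.32461815e-06]), 'tool_pos': array([ 0.21840086, -0.61190301,  0.40377814]), 'tool_rot': array([-1.57269575e+00, -3.76269188e-05, -2.79879430e+00]), 'ft_force': array([ 0.20822192,  0.37708016, -0.18555231]), 'wrist_torque': array([ 0.03636425,  0.03550484, -0.01803816]), 'width': 1.0023760325207742}
0.1547
{'intrinsics': array([[468.41039419,   0.        , 317.74824858],
       [  0.        , 468.41039419, 208.30608293],
       [  0.        ,   0.        ,   1.        ]]), 'distortion': array([-0.10441079,  0.        ,  0.        ,  0.        ,  0.        ]), 'eye': array([ 0.47260945, -0.60620501,  0.78939389]), 'attitude': array([-2.41451153,  0.00611364, -0.05574892])}
{'intrinsics': array([[482.9565575 ,   0.        , 324.56484307],
       [  0.        , 482.9565575 , 201.0600703 ],
       [  0.        ,   0.        ,   1.        ]]), 'distortion': array([-0.03983843,  0.        ,  0.        ,  0.        ,  0.        ]), 'eye': array([0.46483677, 0.02132175, 1.19751385]), 'attitude': array([-3.08427247, -0.02278785, -1.56910705])}
```

View pics/side0.png

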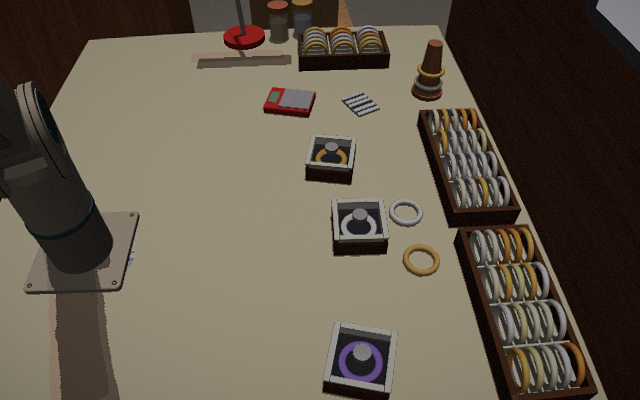

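View pics/top0.png

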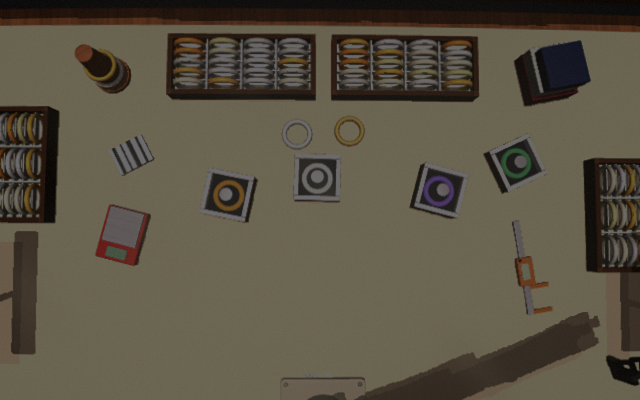

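The side view shows the honey case near (331,157), milk near (359,225) and lilac near (361,360). In the top view they are at (228,195), (317,178) and (440,190), with the green case at (515,163). Next I'll segment the knobs and triangulate.

```bash
cat > h.py <<'E'
import numpy as np,cv2
from scipy.spatial.transform import Rotation as R
from workcell import *
def ray(n,p):
    c=calibration(n); u=cv2.undistortPoints(np.array([[p]],float),c["intrinsics"],c["distortion"])[0,0]
    d=R.from_euler("xyz",c["attitude"]).as_matrix()@[*u,1]; return c["eye"],d/np.linalg.norm(d)
def plane(n,p,z):
    e,d=ray(n,p); return e+d*(z-e[2])/d[2]
def tri(ps,pt):
    a,d=ray("side",ps);b,f=ray("top",pt)
    s=np.linalg.lstsq(np.c_[d,-f],b-a,rcond=None)[0]
    return (a+s[0]*d+b+s[1]*f)/2, np.linalg.norm(a+s[0]*d-b-s[1]*f)
E
python3 - <<'E'
import cv2,numpy as np
t=cv2.imread("pics/top0.png");s=cv2.imread("pics/side0.png")
row=[cv2.resize(i[y-30:y+30,x-30:x+30],(260,260),interpolation=cv2.INTER_NEAREST) for i,x,y in[(t,228,195),(t,317,178),(t,440,190),(s,332,157),(s,360,224),(s,361,358)]]
cv2.imwrite("pics/crop.png",np.vstack([np.hstack(row[:3]),np.hstack(row[3:])]))
E
```

```text
(no output)
```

View pics/crop.png

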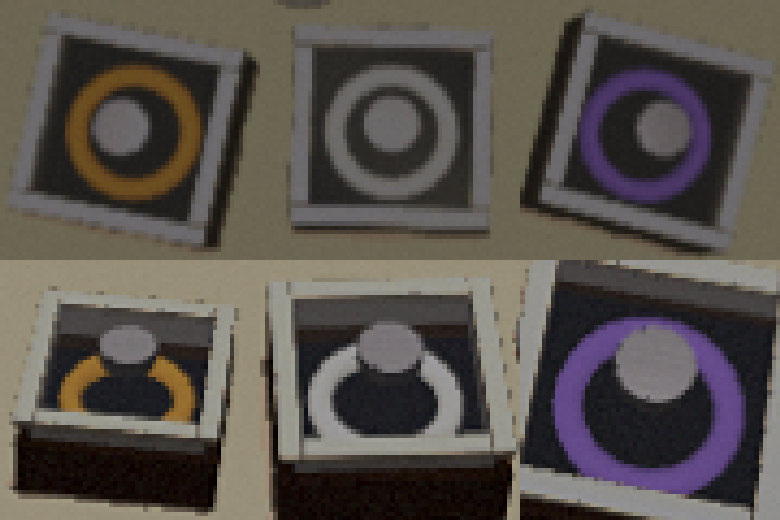

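```bash
python3 - <<'E'
from h import *
np.set_printoptions(precision=4,suppress=True)
P={"honey":((331.3,145.4),(225.4,193.6)),"milk":((359.5,213.1),(317,176.3)),"lilac":((361.7,351.5),(443,189.3))}
s=get_state();M=R.from_euler("xyz",s["tool_rot"]).as_matrix();tip=s["tool_pos"]+.173*M[:,1]
print(M,tip)
for k,(a,b) in P.items():
    p,e=tri(a,b); t=plane("top",b,.0655); sd=plane("side",a,.0655)
    print(k,p,e,t,sd,"tool shift cm to 3cm above:",100*M.T@(np.array([*((t+sd)[:2]/2),.095])-tip))
E
```

```text
[[-0.9418 -0.0006  0.3361]
 [-0.3361  0.0016 -0.9418]
 [ 0.     -1.     -0.0017]] [ 0.2183 -0.6117  0.2309]
honey [0.5464 0.2272 0.0705] 0.00013764928256278333 [0.5467 0.2281 0.0655] [0.547  0.233  0.0655] tool shift cm to 3cm above: [-59.247   13.703  -68.2586]
milk [0.5877 0.0136 0.0714] 0.0002729437392232263 [0.5882 0.0135 0.0655] [0.5888 0.0187 0.0655] tool shift cm to 3cm above: [-55.9652  13.6665 -46.662 ]
lilac [ 0.558  -0.2836  0.0712] 0.0003382047584800006 [ 0.5586 -0.2852  0.0655] [ 0.5585 -0.281   0.0655] tool shift cm to 3cm above: [-43.0887  13.6208 -19.4856]
```

Request:
{"method": "carry_out", "body": {
  "commands": [
    [[-4.3, 0, -2, 0, 0, 0, 0], [-8.6, 0, -3.9, 0, 0, 0, 0], [-12.9, 0, -5.8, 0, 0, 0, 0], [-17.2, 0, -7.8, 0, 0, 0, 0], [-21.5, 0, -9.7, 0, 0, 0, 0], [-25.8, 0, -11.7, 0, 0, 0, 0], [-30.1, 2, -13.6, 0, 0, 0, 0], [-34.5, 4, -15.6, 0, 0, 0, 0], [-38.8, 6, -17.5, 0, 0, 0, 0], [-43.1, 8, -19.5, 0, 0, 0, 0], [-43.1, 9, -19.5, 0, 0, 0, 0], [-43.1, 9, -19.5, 0, 0, 0, 0]]
  ]
}}

```text
time: 1.3
tool_pos: [0.5593, -0.2807, 0.3117]
tool_rot: [-1.576, -0.003, -2.794]
ft_force: [-0.7, -0.4, -0.8]
width: -0.0
```

```bash
cat > g.py <<'E'
import sys
from h import *
np.set_printoptions(precision=2,suppress=True)
s=get_state();M=R.from_euler("xyz",s["tool_rot"]).as_matrix();tip=s["tool_pos"]+.173*M[:,1]
print(s["time"],"tip mm",tip*1e3,"F",s["ft_force"],"axis",M[:,1])
for a in sys.argv[1:]:
    w=np.array(eval(a)); 
    w=w.astype(float); print(w,"shift cm",100*M.T@(w-tip))
E
python3 g.py "[.558,-.284,.070]" "[.558,-.284,.054]" "[.558,-.284,.051]"
```

```text
1.3 tip mm [ 558.47 -279.91  138.72] F [-0.74 -0.4  -0.83] axis [-0.  0. -1.]
[ 0.56 -0.28  0.07] shift cm [0.16 6.87 0.41]
[ 0.56 -0.28  0.05] shift cm [0.16 8.47 0.42]
[ 0.56 -0.28  0.05] shift cm [0.16 8.77 0.42]
```

Request:
{"method": "carry_out", "body": {
  "commands": [
    [[0.2, 2.5, 0.4, 0, 0, 0, 0], [0.2, 5, 0.4, 0, 0, 0, 0], [0.2, 6.5, 0.4, 0, 0, 0, 0], [0.2, 7, 0.4, 0, 0, 0, 0], [0.2, 7.3, 0.4, 0, 0, 0, 0], [0.2, 7.6, 0.4, 0, 0, 0, 0], [0.2, 7.9, 0.4, 0, 0, 0, 0], [0.2, 8.1, 0.4, 0, 0, 0, 0], [0.2, 8.1, 0.4, 0, 0, 0, 0]]
  ]
}}

```text
time: 2.2
tool_pos: [0.5585, -0.2853, 0.231]
tool_rot: [-1.575, -0.002, -2.795]
ft_force: [-1.5, -0.5, 3.4]
width: 0.0
```

```bash
python3 g.py "[.558,-.284,.054]"
```

```text
2.2 tip mm [ 557.94 -284.78   58.05] F [-1.51 -0.49  3.43] axis [-0.  0. -1.]
[ 0.56 -0.28  0.05] shift cm [-0.03  0.4  -0.07]
```

Contact is about 4–5 N, so the lid is sliding. I'll continue until it stops dead.

Request:
{"method": "carry_out", "body": {
  "commands": [
    [[0, 0.15, 0, 0, 0, 0, 0], [0, 0.3, 0, 0, 0, 0, 0], [0, 0.4, 0, 0, 0, 0, 0], [0, 0.5, 0, 0, 0, 0, 0], [0, 0.5, 0, 0, 0, 0, 0]]
  ]
}}

```text
time: 2.7
tool_pos: [0.5587, -0.2852, 0.2274]
tool_rot: [-1.575, -0.002, -2.795]
ft_force: [-5.8, 0.2, 12.9]
width: -0.001
```

```bash
python3 g.py
```

```text
2.7 tip mm [ 558.21 -284.69   54.4 ] F [-5.8   0.17 12.94] axis [-0.  0. -1.]
```

Request:
{"method": "carry_out", "body": {
  "commands": [
    [[0, 0.15, 0, 0, 0, 0, 0], [0, 0.3, 0, 0, 0, 0, 0], [0, 0.3, 0, 0, 0, 0, 0]]
  ]
}}

```text
time: 3.0
tool_pos: [0.5587, -0.2853, 0.2273]
tool_rot: [-1.574, -0.001, -2.795]
ft_force: [-7.9, 1.9, 25.2]
width: 0.003
```

```bash
python3 g.py
```

```text
3.0 tip mm [ 558.26 -284.74   54.28] F [-7.85  1.89 25.19] axis [-0.  0. -1.]
```

Fully home: force rose to 25 N with the tip at 54.3 mm and not moving. I'll lift well clear, then travel.

Request:
{"method": "carry_out", "body": {
  "commands": [
    [[0, -4, 0, 0, 0, 0, 0], [0, -8, 0, 0, 0, 0, 0], [0, -12, 0, 0, 0, 0, 0], [-1.5, -13, -4.5, 0, 0, 0, 0], [-3, -13, -9, 0, 0, 0, 0], [-4.5, -13, -13.5, 0, 0, 0, 0], [-6, -13, -18, 0, 0, 0, 0], [-7.5, -13, -22.5, 0, 0, 0, 0]]
  ]
}}

```text
time: 3.8
tool_pos: [0.5534, -0.0457, 0.3579]
tool_rot: [-1.575, 0.001, -2.794]
ft_force: [1.0, 0.5, -0.5]
width: -0.002
```

```bash
python3 g.py "[.546,.229,.14]"; python3 -c "from workcell import *;print(get_state()['qpos'])"
```

```text
3.8 tip mm [553.37 -44.9  184.92] F [ 1.03  0.46 -0.54] axis [-0.  0. -1.]
[0.55 0.23 0.14] shift cm [ -8.64   4.61 -25.98]
[ 0.00211752  0.55158407  0.04670831  1.83607469 -0.04201869  0.75528809
 -1.15044972]
```

Request:
{"method": "carry_out", "body": {
  "commands": [
    [[-1.5, 0, -4.5, 0, 0, 0, 0], [-3, 0, -9, 0, 0, 0, 0], [-4.5, 0, -13.5, 0, 0, 0, 0], [-6, 0, -18, 0, 0, 0, 0], [-7.5, 0, -22.5, 0, 0, 0, 0], [-8.6, 1, -26, 0, 0, 0, 0], [-8.6, 3, -26, 0, 0, 0, 0], [-8.6, 4.6, -26, 0, 0, 0, 0], [-8.6, 4.6, -26, 0, 0, 0, 0]]
  ]
}}

```text
time: 4.7
tool_pos: [0.5446, 0.2295, 0.3107]
tool_rot: [-1.576, -0.002, -2.792]
ft_force: [0.2, -0.2, -0.2]
width: -0.001
```

```bash
python3 g.py "[.546,.229,.07]" "[.546,.229,.054]"
```

```text
4.7 tip mm [543.94 230.17 137.68] F [ 0.16 -0.25 -0.16] axis [-0.  0. -1.]
[0.55 0.23 0.07] shift cm [-0.17  6.77  0.21]
[0.55 0.23 0.05] shift cm [-0.17  8.37  0.22]
```

Request:
{"method": "carry_out", "body": {
  "commands": [
    [[-0.2, 2.5, 0.2, 0, 0, 0, 0], [-0.2, 5, 0.2, 0, 0, 0, 0], [-0.2, 6.5, 0.2, 0, 0, 0, 0], [-0.2, 7, 0.2, 0, 0, 0, 0], [-0.2, 7.3, 0.2, 0, 0, 0, 0], [-0.2, 7.6, 0.2, 0, 0, 0, 0], [-0.2, 7.9, 0.2, 0, 0, 0, 0], [-0.2, 8.2, 0.2, 0, 0, 0, 0], [-0.2, 8.4, 0.2, 0, 0, 0, 0], [-0.2, 8.5, 0.2, 0, 0, 0, 0], [-0.2, 8.5, 0.2, 0, 0, 0, 0]]
  ]
}}

```text
time: 5.8
tool_pos: [0.5468, 0.2286, 0.2274]
tool_rot: [-1.576, -0.002, -2.792]
ft_force: [-7.7, -2.2, 17.2]
width: 0.0
```

```bash
python3 g.py
```

```text
5.8 tip mm [546.16 229.35  54.35] F [-7.72 -2.24 17.19] axis [-0.  0. -1.]
```

Request:
{"method": "carry_out", "body": {
  "commands": [
    [[0, 0.15, 0, 0, 0, 0, 0], [0, 0.25, 0, 0, 0, 0, 0], [0, 0.25, 0, 0, 0, 0, 0]]
  ]
}}

```text
time: 6.1
tool_pos: [0.5467, 0.2286, 0.2273]
tool_rot: [-1.576, -0.001, -2.792]
ft_force: [-8.7, -2.7, 23.7]
width: -0.002
```

Request:
{"method": "carry_out", "body": {
  "commands": [
    [[0, -4, 0, 0, 0, 0, 0], [0, -8, 0, 0, 0, 0, 0], [0, -12, 0, 0, 0, 0, 0], [0, -16, 0, 0, 0, 0, 0], [4, -18, -3, 0, 0, 0, 0], [8, -18, -6, 0, 0, 0, 0], [12, -18, -9, 0, 0, 0, 0], [12, -18, -9, 0, 0, 0, 0]]
  ]
}}

```text
time: 6.9
tool_pos: [0.3987, 0.2737, 0.4083]
tool_rot: [-1.579, -0.003, -2.784]
ft_force: [0.4, 0.3, -0.4]
width: -0.0
```

```bash
python3 g.py; python3 - <<'E'
from h import *
for n in("side","top"): cv2.imwrite(f"pics/{n}1.png",snapshot(n)[...,::-1])
t=cv2.imread("pics/top1.png");s=cv2.imread("pics/side1.png")
row=[cv2.resize(i[y-30:y+30,x-30:x+30],(260,260),interpolation=cv2.INTER_NEAREST) for i,x,y in[(t,228,195),(t,317,178),(t,440,190),(s,332,157),(s,360,224),(s,361,358)]]
cv2.imwrite("pics/crop1.png",np.vstack([np.hstack(row[:3]),np.hstack(row[3:])]))
E
```

```text
6.9 tip mm [397.73 274.85 235.33] F [ 0.44  0.35 -0.44] axis [-0.01  0.01 -1.  ]
```

View pics/crop1.png

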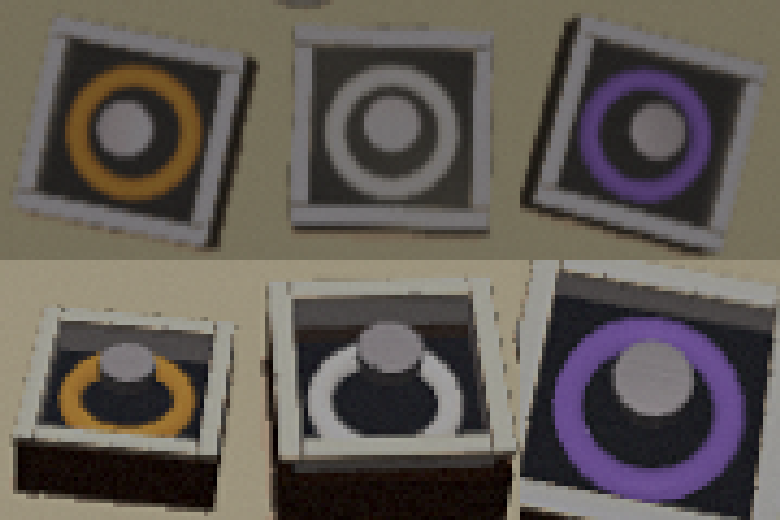

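View pics/side1.png

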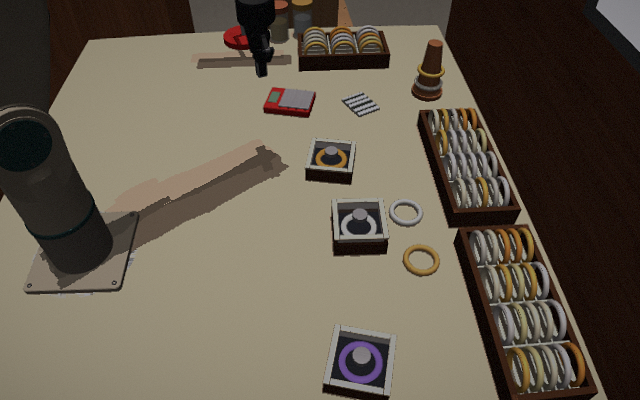

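The honey knob, now at about (332,151) in the side view, and the lilac knob at (361,356) both dropped 4–5 px. Both lids sit flush on their cases. The milk case at (360,214) looks unchanged, and the gripper is in free air near (262,70).

```bash
python3 -c "
from workcell import *
close_job()"
```

```text
the job is handed in; nothing more can be done
```

I pressed the lilac and honey-yellow lids fully home with the closed fingertips on their knobs. I then moved the arm clear and handed the job in at about 7 s of the 35 s allowed.

- **Lilac and honey lids:** each stopped dead with the fingertips at about 54.3 mm, against 54 mm for fully home. The upward force rose to about 24–25 N with no further movement. The pictures afterwards show both lids flush.
- **Milk-white lid:** it looks the same in both camera views before and after, and the arm stayed well above it.
- **Robot:** it ended in free air, with wrist force readings of about 0.4 N.
- **One disagreement:** at the start, the two camera views put the pressed knobs at about 71 mm, above the stated 63–68 mm. I put this down to calibration error and relied on contact force for height instead.

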